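# Take the sliding stop off the fixture's T-track

### The job

Changeover on the sloped fixture: slide the tall stop along its T-track and out of the open end, lift it off, and stand it upright on its foot in the shallow grey tray. Set it down without dropping it, let go, and leave everything else where it is.

Things in the scene. Friction and masses are not known exactly. Their poses are not given: they have to be found in the camera images.
- stop_center (a point): Centre of the stop's dark steel block, 40 mm above the underside of its foot. Block 20 mm thick (its x), 90 mm long (y), 50 mm tall (z, away from the foot), rubber buffer 10 mm long on its -y end. In the track it leans 30 degrees like the plate, axes parallel to the track's. Grip its two long faces, 20 mm apart along x; the tool must lean as they do. 0.2 to 0.4 kg, loose.
- stop_foot (a point): The stop's foot, centre of its underside (same axes as stop_center). Foot 36 (x) x 70 (y) x 6 mm, joined to the block by a neck 14 (x) x 60 (y) mm, 9 mm high; the stop is 65 mm high in all. The foot is captive in the track with about 2 mm of play; it slides with light friction and stays where it is left.
- track: Aluminium T-track 280 mm long on a plate sloping down away from the robot at 30 degrees. Origin: mid-length, mid-width, on the channel floor, where the foot rests. x down the slope, y (level) to the open end at the robot's left, z square out of the plate. Channel 40 mm wide, 7.8 mm high, under two 4 mm lips with a 20 mm slot between. Plate 150 x 290 mm, x -60 to 90 mm. Fixed.
- track_end (a point): The open end of the track: on the channel floor at y = +140 mm of the track (same axes). The foot is clear when its centre is 35 mm beyond this point. The other end is closed, with a low steel clamp block (22 mm high, y = -138 to -104 mm of the track) that stays there. Nothing else on the plate rises above the lips, 12 mm over the channel floor.
- tray: Shallow grey plastic tray fixed on the table, open on top, 110 (x) x 160 (y) mm outside, rim 14 mm high, walls 4 mm thick, floor 4 mm thick. Origin: centre of its underside, on the table; z up. It changes places with the bin.
- bin: Blue parts bin with small aluminium blocks, fixed, 100 (x) x 140 (y) x 55 mm high, beside the tray. Origin: centre of its underside.
- sensor_mid (a point): Bystander: brass threaded sensor standing upright, 26 mm across, 50 mm high; point at half height.
- pin_mid (a point): Bystander: pointed steel locating pin standing upright, 26 mm flange, 45 mm high; point at half height, on its axis.
- bracket_mid (a point): Bystander: small aluminium angle bracket, 50 x 40 mm, 45 mm high; point near its middle, 10 mm up.
- oiler_mid (a point): Bystander: small white bottle, 48 mm across, 110 mm high; point at half height.
- dish_mid (a point): Bystander: shallow steel dish, 72 mm across, 26 mm high; point at half height, on its axis.
- screwdriver_grip (a point): Bystander: screwdriver lying on the table; point in its handle.
- wrench_grip (a point): Bystander: wrench lying on the table; point in its handle.
Mind the look-alikes: they are no part of the job. Leave any turquoise look-alike of the part that bears stop_center alone. Of the things that look like the tray, take the one that is farthest from the robot's base at the start.

How it is judged:
On the way, in this order (a step that is already met when the one before it is completed fails the run):
1. the stop has slid along the track and out of its open end (y of stop_center in the frame of track between 0.17 and 0.3 m and z of stop_center in the frame of track between 0.02 and 0.055 m and x of stop_center in the frame of track between -0.02 and 0.02 m).
2. the stop is lifted off, clear of the track (z of stop_center in the frame of track above 0.065 m and contact force between stop and track below 0.1 N), for 0.1 s.
At the end, for the whole second after the job is handed in: The stop stands upright (within 6 degrees) on its foot on the tray's floor, its foot inside the rim (centre within 45 mm of the tray's centre in x and 70 mm in y, 35 to 50 mm above the tray's underside), let go and at rest (x of stop_center in the frame of tray between -0.045 and 0.045 m and y of stop_center in the frame of tray between -0.07 and 0.07 m and z of stop_center in the frame of tray between 0.035 and 0.05 m and angle between stop_center's own z axis and vertical below 0.1 rad and linear speed of stop below 0.02 m/s); the robot touches nothing.
It fails at once if the stop is dropped (it moves faster than 0.5 m/s while no finger holds it, a fall of some 13 mm) (linear speed of stop above 0.5 m/s and contact force between the fingers and stop below 0.1 N).
It fails at once if one of the loose bystanders (sensor, pin, bracket, bottle, dish, screwdriver, wrench) is moved by more than 30 mm (distance of any of sensor_mid, pin_mid, bracket_mid, oiler_mid, dish_mid, screwdriver_grip, wrench_grip from where it was at the start of the episode above 0.03 m).
It also fails if it takes over 45 s, if anything falls off the work surface, if the arm or the gripper's body presses on something with over 40 N, if the wrist force passes 120 N, or if a joint passes its speed limit or range.

### The arm

A 6-joint arm with a two-finger parallel gripper is mounted at the origin on the work surface. World frame = base frame: x ahead of the robot, y to its left, z up, the work surface at z = 0. Lengths are in m, angles in rad, forces in N, time in s.
With the tool pointing down it reaches from about 0.35 to 0.975 m from the base axis. Payload 4.9 kg.
Tool frame: the origin (TCP) lies on the front face of the gripper's body, between the roots of the fingers; the fingertips stand ctrl.tip_extent ahead of it and the grasp point (between the pads) lies 54 mm ahead of it (ctrl.tip_extent is the distance from the TCP to the fingertips, in m); z points along the fingers, y is the line along which they close (so a half turn about z gives the same grasp; the last joint's range is limited). The gripper opens to 85 mm and grips with 20 to 120 N. Pads are 22 mm wide; open, the fingers measure 114 mm over their backs; the gripper's body (76 mm by 85 mm) begins 54 mm behind the grasp point. The pads swing forward as they close: fully open they stand 13 mm farther back than shut.
Start: joints at [-1.282, 0.053, 1.613, -0, 1.476, -0.119], TCP at [0.248, -0.574, 0.304] pointing down, gripper open.
Joint ranges: [-3.01, 3.01], [-1.01, 2.22], [0.06, 2.58], [-1.02, 4.17], [0.09, 2.62], [-3.14, 3.14]. Speed limits (rad/s): [2.57, 2.57, 3.14, 3.14, 3.14, 3.14].

### API

Orientations are given as a rotation vector (axis times angle).
In Python, from station import ctrl gives the robot as it stands.
- The arm moves only by the tool apply_moves, never from a script. Its argument "rows" is one flat list of numbers, 6 for each row, row after row: the shift along the tool's x, y, z normalised to -1 to 1, where 1 is 0.6 m, then the turn, a rotation vector about the tool's x, y, z normalised to -1 to 1, where 1 is 90 degrees. A call has 1 to 20 rows; each row is the pose to reach, as a shift and turn from the pose commanded when the call began, along the tool's axes at that moment; what a row does not reach only later rows make up. A row lasts 1/10 s, in which the tool goes at most 50 mm and 8.59 degrees, less where a joint would pass 70% of its speed; a pose out of reach is approached as far as the arm can. A call with a number of a shift or a turn outside -1 to 1 is refused whole. A call with a gripper value outside its range is refused whole. "grip" is the opening, from 0 (shut) to 1 (fully open), set as the call begins (left out, the last holds). The fingers move at their own pace and stop on an object; "grip_force" is the grip in N (left out, the last holds). Time passes only in rows, so rows that repeat a pose let the fingers close. It gives the time, the measured TCP pose, the force, the opening and the grip force at its end, in the units of the state.
- ctrl.get_obs(): the state, without advancing time (a new reading comes with each control period).
- ctrl.get_image(name): name is "side" or "top"; returns (picture, depth): 400x640x3 uint8, blue, green, red; 400x640 float32, m along the optical axis (not along the pixel's ray), 0 where there is no reading.
- ctrl.camera_model(name): a dict with "mtx" (3x3 intrinsics, pixels), "k1" (the pictures are not rectified: a ray, as slopes to the right and down, at radius r is drawn at 1 + k1 r^2 times it, then the intrinsics apply), "R" (3x3) and "t" (3): a world point X has camera coordinates R X + t. Camera axes: x right, y down, z forward; pixel columns grow to the right and rows downward; lengths in m; the calibration is good to about 2 mm. A picture is of the moment at which its call begins. camera_model takes no time and is no camera call.
- ctrl.finish_job(): hands the job in; it is judged then, once.
The state is a dict: "t": time; "q": joint angles; "dq": joint speeds; "effort": joint torques, N m; "tool_pos": TCP position; "tool_rot": TCP orientation; "contact_force": force on the tool from outside, world axes, zero at the start; "wrist_torque": the same for the moment, N m; "opening": finger opening in m; "grip_force": force on a finger pad.
Only numpy, scipy, OpenCV 4.12 (cv2) and the standard library are available. Lean on these libraries where they do the work, as an engineer would, in place of code of your own. Each camera call takes 0.05 s, during which the arm holds its last target. There are 200 camera calls.

## Working session

There is one attempt and no reset: what is moved stays moved. The work goes in short steps, Python scripts to look and compute and a tool call to move; the robot and the scene stay as the last step left them, time stands still between calls to the robot, and variables do not carry over. Pictures are saved under pics/ and viewed, at most 10 in all, crops included, and the job is handed in when it is done.

Besides the shell and the picture viewer there is one more tool, called after ">>>" as name(argument=value, ...) on one line, values as JSON. apply_moves: Moves the arm, as the interface text tells. Its arguments: {"type":"object","properties":{"rows":{"type":"array","items":{"type":"number"}},"grip":{"type":"number"},"grip_force":{"type":"number"}},"required":["rows"]}

```bash
mkdir -p pics; ls; python3 - <<'E'
from station import ctrl
import cv2,numpy as np
for n in("top","side"):
    im,d=ctrl.get_image(n); cv2.imwrite(f"pics/{n}0.png",im); np.savez(f"pics/{n}0.npz",im=im,d=d)
    m=ctrl.camera_model(n); print(n,{k:np.round(v,4).tolist() for k,v in m.items()})
o=ctrl.get_obs(); print(o, ctrl.tip_extent)
E
```

```text
pics
top {'mtx': [[493.7436, 0.0, 323.8375], [0.0, 493.7436, 201.7706], [0.0, 0.0, 1.0]], 'k1': 0.0064, 'R': [[0.001, -0.9999, -0.0167], [-0.9889, 0.0015, -0.1485], [0.1486, 0.0167, -0.9888]], 't': [-0.0118, 0.5419, 1.4807]}
side {'mtx': [[496.5657, 0.0, 313.3999], [0.0, 496.5657, 199.2004], [0.0, 0.0, 1.0]], 'k1': -0.0769, 'R': [[-0.8548, -0.5188, -0.0112], [-0.39, 0.6565, -0.6457], [0.3424, -0.5476, -0.7635]], 't': [0.4268, 0.254, 1.3078]}
{'t': 0.1, 'q': array([-1.28199833e+00,  5.33047388e-02,  1.61417152e+00,  1.63799948e-05,
        1.47597759e+00, -1.19004607e-01]), 'dq': array([-0.00025172, -0.00082228, -0.00227687,  0.00069161,  0.00048246,
        0.00096614]), 'effort': array([ 5.90882591e-04, -3.94904029e+01, -3.71364605e+01, -7.51872471e-05,
        3.95268420e-03, -9.45585583e-06]), 'tool_pos': array([ 0.24774846, -0.57333193,  0.30276835]), 'tool_rot': array([-3.07469465e+00, -6.35767114e-01,  2.22250821e-04]), 'contact_force': array([-0.41702645, -0.68182136, -0.10493431]), 'wrist_torque': array([ 0.01402867, -0.06883119,  0.01539595]), 'grip_force': 0.0, 'opening': 0.08539044793527498} 0.0726
```

View pics/top0.png

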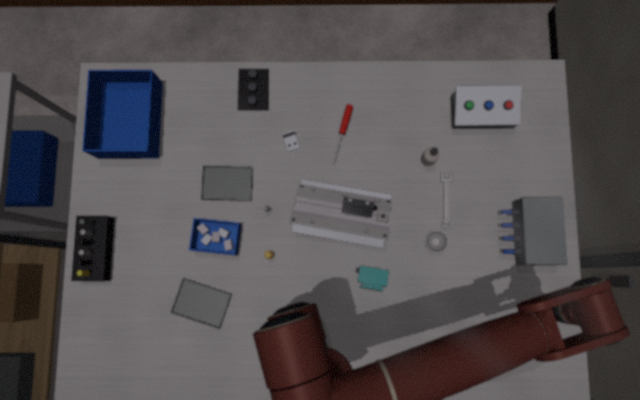

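View pics/side0.png

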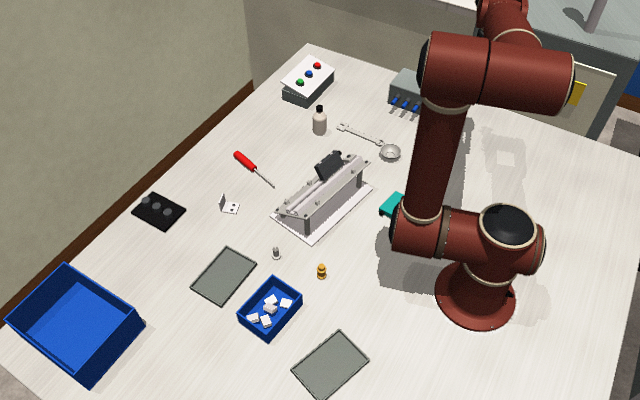

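Top view: the stop is the dark block at about (360,205) in the track, whose open end is on the left at about x=297. The turquoise look-alike is at (373,278). There are two grey trays, at (227,183) and (201,303). The base is at about (320,382), so the tray at (227,183) looks farther away; I'll check that numerically.

```bash
cat > h.py <<'E'
import numpy as np,cv2
from station import ctrl
def rays(n,uv):
    m=ctrl.camera_model(n); p=cv2.undistortPoints(np.float64(uv).reshape(-1,1,2),np.float64(m["mtx"]),np.array([m["k1"],0,0,0.]))[:,0]
    return m,np.c_[p,np.ones(len(p))]
def world(n,uv,d):
    m,r=rays(n,uv); R=np.array(m["R"]);t=np.array(m["t"]).ravel()
    return (r*np.asarray(d).reshape(-1,1)-t)@R
def onplane(n,uv,nrm,c):  # nrm.X=c
    m,r=rays(n,uv); R=np.array(m["R"]);t=np.array(m["t"]).ravel()
    C=-R.T@t; D=r@R
    return C+D*((c-C@nrm)/(D@nrm))[:,None]
def proj(n,X):
    m=ctrl.camera_model(n); R=np.array(m["R"]);t=np.array(m["t"]).ravel()
    return cv2.projectPoints(np.float64(X).reshape(-1,1,3),cv2.Rodrigues(R)[0],t,np.float64(m["mtx"]),np.array([m["k1"],0,0,0.]))[0][:,0]
def cloud(n,d,box):
    u0,v0,u1,v1=box; vv,uu=np.mgrid[v0:v1,u0:u1]; uv=np.c_[uu.ravel(),vv.ravel()]; dd=d[v0:v1,u0:u1].ravel(); k=dd>0
    return uv[k],world(n,uv[k],dd[k])
E
python3 - <<'E'
from h import *
Z={n:np.load(f"pics/{n}0.npz") for n in("top","side")}
np.set_printoptions(precision=4,suppress=True)
# trays
for b in [(195,158,262,208),(165,270,240,335)]:
    im=Z["top"]["im"][b[1]:b[3],b[0]:b[2]].astype(int)
    m=((im.sum(2)<390)).astype(np.uint8)
    c=max(cv2.findContours(m,0,2)[0],key=cv2.contourArea); r=cv2.minAreaRect(c)
    q=cv2.boxPoints(r)+[b[0],b[1]]; P=onplane("top",q,np.array([0,0,1.]),.014)
    print("tray",im.reshape(-1,3)[im.shape[1]*25+30],P[:,:2].tolist(),P.mean(0),np.linalg.norm(np.diff(P,axis=0),axis=1))
for n,b in(("top",(290,178,396,250)),("side",(268,160,376,245))):
    uv,X=cloud(n,Z[n]["d"],b)
    # plane ransac w/ slope prior
    k=(X[:,2]>.03)&(X[:,2]<.2); X=X[k]; best=0
    rng=np.random.default_rng(0)
    for _ in range(2000):
        a=X[rng.choice(len(X),3,0)]; nn=np.cross(a[1]-a[0],a[2]-a[0]); L=np.linalg.norm(nn)
        if L<1e-5: continue
        nn/=L; nn*=np.sign(nn[2])
        if abs(nn[2]-.866)>.06: continue
        i=abs((X-a[0])@nn)<.002
        if i.sum()>best: best=i.sum(); I=i
    c=X[I].mean(0); nn=np.linalg.svd(X[I]-c)[2][2]; nn*=np.sign(nn[2]); dd=(X-c)@nn
    print(n,len(X),best,nn,c,nn@c); print(np.histogram(dd,np.arange(-.04,.08,.004)))
crop=Z["top"]["im"][170:260,280:410]; a=cv2.convertScaleAbs(cv2.resize(crop,None,fx=5,fy=5,interpolation=2),alpha=1.5)
crop=Z["side"]["im"][145:250,262:384]; s=cv2.resize(crop,None,fx=6,fy=6,interpolation=2)[:, :]
cv2.imwrite("pics/ctop.png",a); cv2.imwrite("pics/cside.png",s[:600]); print(s.shape)
E
```

```text
tray [85 86 84] [[0.6876238908687656, 0.3996799510828721], [0.6870264622077148, 0.18872997554105153], [0.5295271840888975, 0.18559975821390878], [0.5298112468122327, 0.39340131896965924]] [0.6085 0.2919 0.014 ] [0.211  0.1575 0.2078]
tray [90 90 90] [[0.33369970451760894, 0.4784066585266278], [0.33378272549011456, 0.24954590839739316], [0.14237270820609557, 0.2443714326455792], [0.14190993912080668, 0.468846036792252]] [0.2379 0.3603 0.014 ] [0.2289 0.1915 0.2245]
top 3909 1115 [ 0.482  -0.0838  0.8722] [ 0.5057 -0.0557  0.0833] 0.32099906547315504
(array([  0,   0,   0,   0,   0,   0,   0,   3, 117, 811, 980, 379, 191,
       380, 389,  89,  75,  49,  28,  29,  29,  22,  31,  35,  33,  39,
        62, 104,  33]), array([-0.04 , -0.036, -0.032, -0.028, -0.024, -0.02 , -0.016, -0.012,
       -0.008, -0.004, -0.   ,  0.004,  0.008,  0.012,  0.016,  0.02 ,
        0.024,  0.028,  0.032,  0.036,  0.04 ,  0.044,  0.048,  0.052,
        0.056,  0.06 ,  0.064,  0.068,  0.072,  0.076]))
side 2576 794 [ 0.4877 -0.0895  0.8684] [ 0.4942 -0.0354  0.0903] 0.3226126992557745
(array([  8,  16,  10,  10,   6,   0,   0,   0,  48, 548, 572, 174, 168,
       353, 181,  28,  46,  35,  34,  35,  31,  33,  33,  25,  26,  19,
        25,  39,   0]), array([-0.04 , -0.036, -0.032, -0.028, -0.024, -0.02 , -0.016, -0.012,
       -0.008, -0.004, -0.   ,  0.004,  0.008,  0.012,  0.016,  0.02 ,
        0.024,  0.028,  0.032,  0.036,  0.04 ,  0.044,  0.048,  0.052,
        0.056,  0.06 ,  0.064,  0.068,  0.072,  0.076]))
(630, 732, 3)
```

View pics/ctop.png

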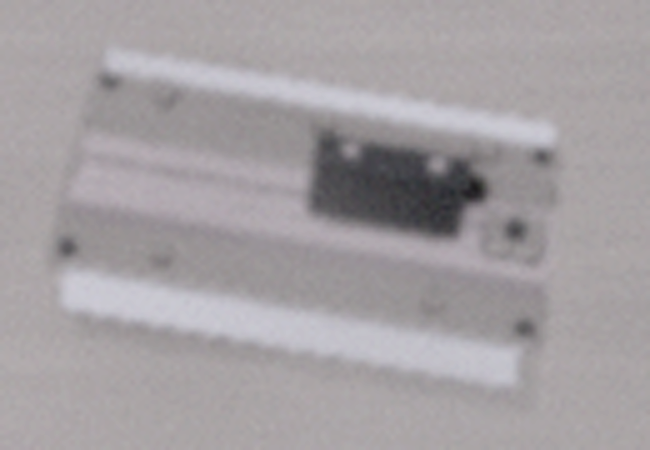

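View pics/cside.png

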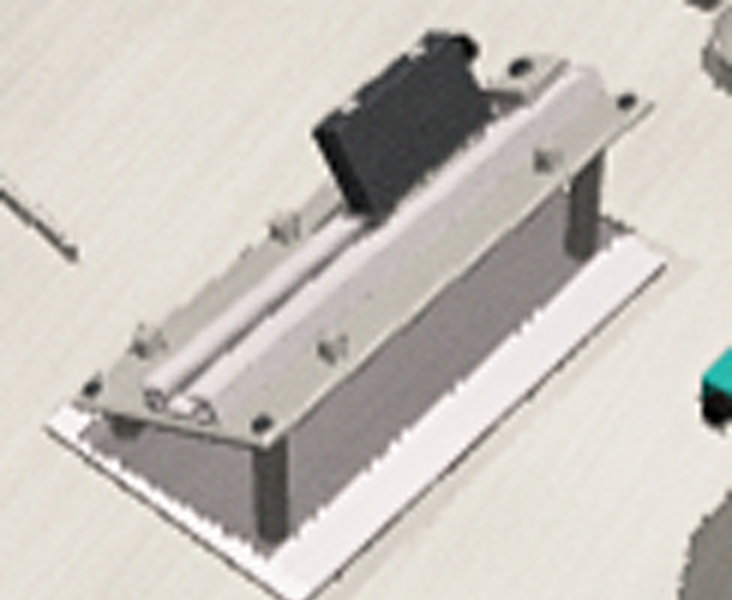

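The crops show the stop as the dark block at top (325–395, 195–217), next to the clamp at its right. The open end of the channel is at the left: top about (296,205), side about (291,212). Of the two trays, top (227,183) is 0.67 m from the base and top (201,303) is 0.43 m, so the first one is the target. Next I'll refine the track frame, stop and tray.

```bash
python3 - <<'E'
from h import *
from scipy.spatial.transform import Rotation as Ro
np.set_printoptions(precision=4,suppress=True)
Z={n:np.load(f"pics/{n}0.npz") for n in("top","side")}
# yaw: block/white strip edges on table-ish base in top view -> use minAreaRect of bright strip
im=Z["top"]["im"].astype(int); g=im.sum(2)
print("levels",g[210,310],g[183,340],g[233,340],g[150,380],g[183,227],g[205,350])
m=(g>np.percentile(g[170:260,285:400],88)).astype(np.uint8); m[:, :285]=0;m[:,400:]=0;m[:170]=0;m[260:]=0
for c in cv2.findContours(m,0,2)[0]:
    if cv2.contourArea(c)>100:
        q=cv2.boxPoints(cv2.minAreaRect(c)); P=onplane("top",q,np.array([0,0,1.]),.003)
        e=np.diff(np.r_[P,P[:1]],axis=0)[:,:2]; L=np.linalg.norm(e,axis=1); j=L.argmax(); print("strip",q.tolist(),L[:2],"yaw",np.degrees(np.arctan2(-e[j,0]*np.sign(e[j,1]),abs(e[j,1]))))
psi=np.radians(-10.0)
def frame(psi):
    c,s=np.cos(psi),np.sin(psi); a=np.radians(30)
    return np.c_[[c*np.cos(a),s*np.cos(a),-.5],[-s,c,0],[c*.5,s*.5,np.cos(a)]]
F=frame(psi)
for n,b in(("top",(285,172,400,255)),("side",(262,140,384,250))):
    uv,X=cloud(n,Z[n]["d"],b); T=X@F
    col=Z[n]["im"][uv[:,1],uv[:,0]].sum(1)
    pl=T[(X[:,2]>.03)]
    h,e=np.histogram(pl[:,2],np.arange(.29,.42,.002)); print(n,"z hist",list(zip(np.round(e,3),h)))
    k=(col<(210 if n=="top" else 200))&(T[:,2]>.345)&(X[:,2]>.1); S=T[k]; print("stop n",k.sum(),np.percentile(S,[1,5,50,95,99],axis=0).tolist())
    up=S[S[:,2]>np.percentile(S[:,2],97)-.012]; print(" top face",np.percentile(up,[2,5,50,95,98],axis=0).tolist())
    # plate extents
    k=(abs(T[:,2]-.3215)<.006)&(X[:,2]>.03); print(" plate xy",np.percentile(T[k],[.5,2,98,99.5],axis=0)[:,:2].tolist())
# tray
for n,b in(("top",(195,158,262,208)),("side",(180,235,268,312))):
    uv,X=cloud(n,Z[n]["d"],b); s=Z[n]["im"][uv[:,1],uv[:,0]].sum(1); thr=cv2.threshold((s/3).astype(np.uint8),0,255,cv2.THRESH_OTSU)[0]*3
    mk=np.zeros((400,640),np.uint8); mk[uv[:,1],uv[:,0]]=s<thr; c=max(cv2.findContours(mk,0,2)[0],key=cv2.contourArea); r=cv2.minAreaRect(c) if n=="top" else None
    q=cv2.boxPoints(r) if r else cv2.approxPolyDP(c,.04*cv2.arcLength(c,1),1)[:,0]
    P=onplane(n,q,np.array([0,0,1.]),.012); print(n,thr,P[:,:2].tolist(),P.mean(0))
E
```

```text
levels 350 335 391 335 256 139
strip [[290.9617004394531, 230.81460571289062], [292.3893737792969, 222.81954956054688], [384.0382995605469, 239.1854248046875], [382.6106262207031, 247.18048095703125]] [0.0255 0.291 ] yaw -10.184225637703355
strip [[300.3533935546875, 183.75057983398438], [301.33489990234375, 178.0577392578125], [391.41571044921875, 193.58892822265625], [390.4342041015625, 199.28176879882812]] [0.0187 0.2895] yaw -10.069829420578762
top z hist [(np.float64(0.29), np.int64(0)), (np.float64(0.292), np.int64(0)), (np.float64(0.294), np.int64(0)), (np.float64(0.296), np.int64(0)), (np.float64(0.298), np.int64(0)), (np.float64(0.3), np.int64(0)), (np.float64(0.302), np.int64(0)), (np.float64(0.304), np.int64(0)), (np.float64(0.306), np.int64(0)), (np.float64(0.308), np.int64(0)), (np.float64(0.31), np.int64(0)), (np.float64(0.312), np.int64(0)), (np.float64(0.314), np.int64(0)), (np.float64(0.316), np.int64(4)), (np.float64(0.318), np.int64(17)), (np.float64(0.32), np.int64(90)), (np.float64(0.322), np.int64(302)), (np.float64(0.324), np.int64(552)), (np.float64(0.326), np
[... 5209 characters left out ...]
15, 0.024502392417756806, 0.3949305463808964], [0.3991852410262743, 0.02552644619516377, 0.3953062444417459]]
 plate xy [[0.3272400164489264, -0.118355811467499], [0.32866090650028873, -0.11044570300702151], [0.4763238879396847, 0.16645937145714132], [0.4795273149375163, 0.16730571107971565]]
top 288.0 [[0.5525742463521409, 0.3795435217607158], [0.6682451193452006, 0.3802751539655788], [0.6622693933996658, 0.21184092902754315], [0.5469013431229052, 0.21294166121338354]] [0.6075 0.2962 0.012 ]
side 498.0 [[0.6593113292671744, 0.21477463972517452], [0.660801828798748, 0.3753862321110243], [0.5525001536528118, 0.37916501229894445], [0.5464821632660066, 0.221373597368413]] [0.6048 0.2977 0.012 ]
```

```bash
cat >> h.py <<'E'
from scipy.spatial.transform import Rotation as Ro
def frame(psi,tilt=30):
    c,s=np.cos(psi),np.sin(psi); a=np.radians(tilt)
    return np.c_[[c*np.cos(a),s*np.cos(a),-np.sin(a)],[-s,c,0],[c*np.sin(a),s*np.sin(a),np.cos(a)]]
F=frame(np.radians(-10.1))
def toolR(F): return np.c_[F[:,1],F[:,0],-F[:,2]]
def delta(p,R):
    o=ctrl.get_obs(); R0=Ro.from_rotvec(o["tool_rot"]).as_matrix()
    d=R0.T@(np.asarray(p)-o["tool_pos"]); w=Ro.from_matrix(R0.T@R).as_rotvec()
    return np.round(np.r_[d/.6,w/(np.pi/2)],4).tolist(), np.round(p,3), o["tool_pos"].round(3)
E
python3 - <<'E'
from h import *
# F is used with psi=-10.1; stop numbers were at -10.0 => convert
p=frame(np.radians(-10.0))@np.array([.3895,-.0205,.4275]); print("grasp tcp",p,"in F",F.T@p)
pre=p+F[:,2]*.09
print(delta(pre,toolR(F))); print("center",p-F[:,2]*.058)
E
```

```text
grasp tcp [ 0.53913516 -0.11588032  0.17547586] in F [ 0.38953026 -0.01953818  0.42751747]
([0.8107, -0.4658, 0.0833, 0.3046, -0.165, -0.613], array([ 0.583, -0.124,  0.253]), array([ 0.248, -0.573,  0.303]))
center [ 0.51058457 -0.11079469  0.12524639]
```

>>> apply_moves(rows=[0.8107, -0.4658, 0.0833, 0.3046, -0.165, -0.613, 0.8107, -0.4658, 0.0833, 0.3046, -0.165, -0.613, 0.8107, -0.4658, 0.0833, 0.3046, -0.165, -0.613, 0.8107, -0.4658, 0.0833, 0.3046, -0.165, -0.613, 0.8107, -0.4658, 0.0833, 0.3046, -0.165, -0.613, 0.8107, -0.4658, 0.0833, 0.3046, -0.165, -0.613, 0.8107, -0.4658, 0.0833, 0.3046, -0.165, -0.613, 0.8107, -0.4658, 0.0833, 0.3046, -0.165, -0.613, 0.8107, -0.4658, 0.0833, 0.3046, -0.165, -0.613, 0.8107, -0.4658, 0.0833, 0.3046, -0.165, -0.613, 0.8107, -0.4658, 0.0833, 0.3046, -0.165, -0.613, 0.8107, -0.4658, 0.0833, 0.3046, -0.165, -0.613, 0.8107, -0.4658, 0.0833, 0.3046, -0.165, -0.613, 0.8107, -0.4658, 0.0833, 0.3046, -0.165, -0.613, 0.8107, -0.4658, 0.0833, 0.3046, -0.165, -0.613, 0.8107, -0.4658, 0.0833, 0.3046, -0.165, -0.613, 0.8107, -0.4658, 0.0833, 0.3046, -0.165, -0.613, 0.8107, -0.4658, 0.0833, 0.3046, -0.165, -0.613], grip=0.9)

```text
t: 1.9
tool_pos: [0.5833, -0.125, 0.2541]
tool_rot: [-2.074, -1.735, 0.466]
contact_force: [-0.3, 0.1, -0.4]
opening: 0.0768
grip_force: 0.0
```

```bash
python3 - <<'E'
from h import *
p=F@np.array([.3895,-.0195,.4275])
print(delta(p,toolR(F))); o=ctrl.get_obs(); print(o["t"],F.T@o["tool_pos"],o["q"],o["contact_force"])
s,_=ctrl.get_image("side"); t,_=ctrl.get_image("top")
a=cv2.resize(s[60:240,240:440],None,fx=2,fy=2); b=cv2.convertScaleAbs(cv2.resize(t[120:300,250:450],None,fx=2,fy=2),alpha=1.5)
cv2.imwrite("pics/p1.png",np.hstack([a,b]))
E
```

```text
([0.0022, 0.0003, 0.1511, 0.0007, 0.0006, -0.0012], array([ 0.539, -0.116,  0.175]), array([ 0.583, -0.125,  0.254]))
1.9 [ 0.38919914 -0.02072922  0.51816016] [-0.3118916   0.27769813  1.49252754 -0.07202934  1.88901725 -0.13837671] [-0.25701528  0.09035166 -0.36526641]
```

View pics/p1.png

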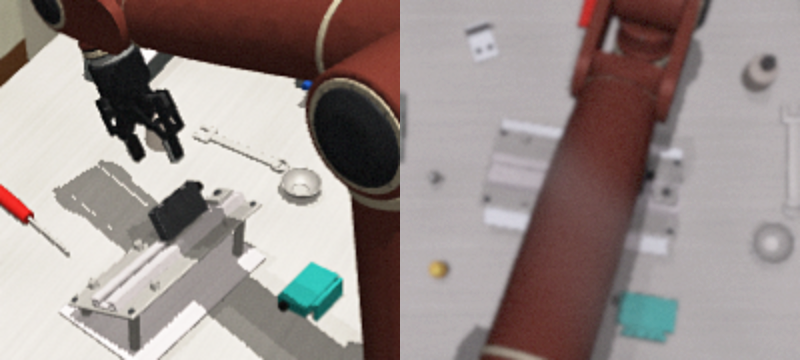

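The gripper straddles the stop: fingertips are at about (135,155) and (177,157) in the left half, directly above the block at (178,208). I'll descend along the normal and then close.

>>> apply_moves(rows=[0.002, 0, 0.03, 0.0007, 0.0006, -0.0012, 0.002, 0, 0.06, 0.0007, 0.0006, -0.0012, 0.002, 0, 0.09, 0.0007, 0.0006, -0.0012, 0.002, 0, 0.12, 0.0007, 0.0006, -0.0012, 0.002, 0, 0.14, 0.0007, 0.0006, -0.0012, 0.002, 0, 0.151, 0.0007, 0.0006, -0.0012, 0.002, 0, 0.151, 0.0007, 0.0006, -0.0012, 0.002, 0, 0.151, 0.0007, 0.0006, -0.0012])

```text
t: 2.8
tool_pos: [0.5397, -0.1154, 0.1761]
tool_rot: [-2.072, -1.737, 0.465]
contact_force: [0.4, -0.7, 0.6]
opening: 0.0768
grip_force: 0.0
```

>>> apply_moves(rows=[0, 0, 0, 0, 0, 0, 0, 0, 0, 0, 0, 0, 0, 0, 0, 0, 0, 0, 0, 0, 0, 0, 0, 0, 0, 0, 0, 0, 0, 0, 0, 0, 0, 0, 0, 0, 0, 0, 0, 0, 0, 0, 0, 0, 0, 0, 0, 0, 0, 0, 0, 0, 0, 0, 0, 0, 0, 0, 0, 0], grip=0, grip_force=40)

```text
t: 3.8
tool_pos: [0.5397, -0.1154, 0.1757]
tool_rot: [-2.072, -1.737, 0.464]
contact_force: [4.6, -0.3, 1.1]
opening: 0.0196
grip_force: 40.8
```

>>> apply_moves(rows=[0.015, 0, 0, 0, 0, 0, 0.03, 0, 0, 0, 0, 0, 0.045, 0, 0, 0, 0, 0, 0.06, 0, 0, 0, 0, 0, 0.075, 0, 0, 0, 0, 0, 0.09, 0, 0, 0, 0, 0])

```text
t: 4.4
tool_pos: [0.5489, -0.0618, 0.176]
tool_rot: [-2.071, -1.737, 0.467]
contact_force: [2.6, -10.3, 6.7]
opening: 0.0196
grip_force: 41.8
```

```bash
python3 - <<'E'
from h import *
o=ctrl.get_obs(); print(F.T@o["tool_pos"],F.T@o["contact_force"],o["wrist_torque"],o["opening"],o["grip_force"])
s,d=ctrl.get_image("side"); cv2.imwrite("pics/p2.png",cv2.resize(s[100:250,240:400],None,fx=3,fy=3))
E
```

```text
[0.38937961 0.03538769 0.42798477] [ 0.46794789 -9.71121662  7.99579748] [-1.08112959 -0.12522411  0.65524399] 0.01959157523203339 41.81221604347229
```

View pics/p2.png

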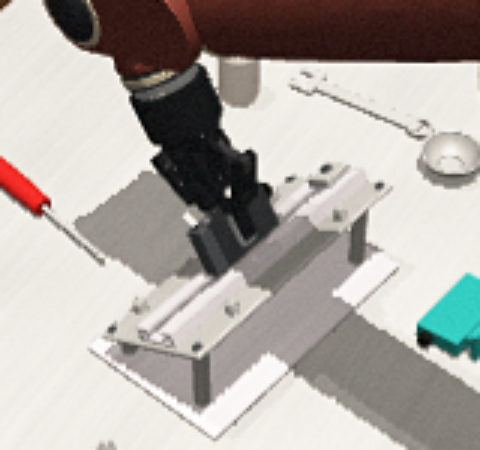

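The stop is sliding with the gripper (block at about (210,245), closer to the open end). Friction is about 10 N, so I'll lift 0.6 mm and slide it out.

>>> apply_moves(rows=[0.016, 0, -0.001, 0, 0, 0, 0.033, 0, -0.001, 0, 0, 0, 0.05, 0, -0.001, 0, 0, 0, 0.067, 0, -0.001, 0, 0, 0, 0.084, 0, -0.001, 0, 0, 0, 0.1, 0, -0.001, 0, 0, 0, 0.118, 0, -0.001, 0, 0, 0, 0.135, 0, -0.001, 0, 0, 0, 0.152, 0, -0.001, 0, 0, 0, 0.169, 0, -0.001, 0, 0, 0, 0.186, 0, -0.001, 0, 0, 0, 0.203, 0, -0.001, 0, 0, 0, 0.22, 0, -0.001, 0, 0, 0, 0.237, 0, -0.001, 0, 0, 0, 0.254, 0, -0.001, 0, 0, 0, 0.271, 0, -0.001, 0, 0, 0, 0.288, 0, -0.001, 0, 0, 0, 0.305, 0, -0.001, 0, 0, 0, 0.328, 0, -0.001, 0, 0, 0, 0.328, 0, -0.001, 0, 0, 0])

```text
t: 6.45
tool_pos: [0.5827, 0.1337, 0.1751]
tool_rot: [-2.067, -1.737, 0.466]
contact_force: [0.5, -0.8, -2.5]
opening: 0.0198
grip_force: 40.2
```

```bash
python3 - <<'E'
from h import *
np.set_printoptions(precision=4,suppress=True)
o=ctrl.get_obs(); print(F.T@o["tool_pos"],F.T@o["contact_force"],o["wrist_torque"],o["opening"],o["grip_force"])
s,d=ctrl.get_image("side"); cv2.imwrite("pics/p3.png",cv2.resize(s[100:320,180:380],None,fx=2.5,fy=2.5))
Rt=toolR(frame(np.radians(-2),0))
tc=np.array([.606,.297,0]); 
R0=Ro.from_rotvec(o["tool_rot"]).as_matrix()
print("tool axes world",R0.T.tolist())
p=o["tool_pos"]; lift=F[:,2]*.08
print("lift",lift, "stop y_track",(F.T@p)[1]+.0195-.0195-.046-(-.0195)+0)
print("to tray hover",delta(tc+[0,0,.102+.09],Rt))
E
```

```text
[0.3889 0.2338 0.4268] [ 1.8207 -0.6776 -1.884 ] [-0.0803 -0.4364  0.0377] 0.019756712769025533 40.20545303821564
tool axes world [[0.17238505621982542, 0.9850291970179664, 0.0009345663313850006], [0.8521169742361107, -0.1486486597179944, -0.5017970089416031], [-0.49414578275118665, 0.08729866543186121, -0.8649849064596634]]
lift [ 0.0394 -0.007   0.0693] stop y_track 0.2072585816552274
to tray hover ([0.2764, -0.0219, -0.0194, -0.3338, -0.0232, -0.0863], array([0.606, 0.297, 0.192]), array([0.583, 0.133, 0.175]))
```

View pics/p3.png

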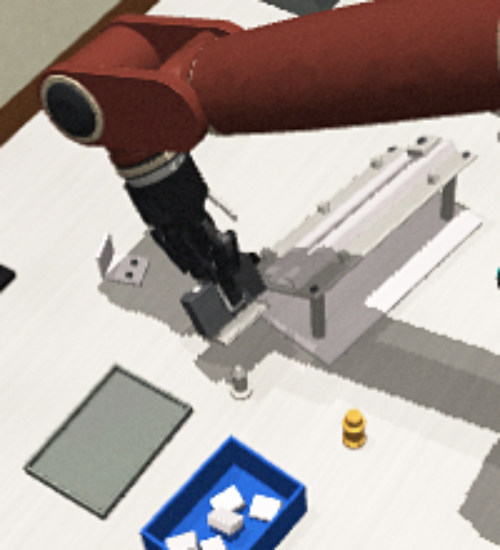

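The stop is clear of the open end: block at (215,300), with its pale foot visible at (243,325), and the pin standing at (240,382). I'll lift it along the normal.

>>> apply_moves(rows=[0, 0, -0.015, 0, 0, 0, 0, 0, -0.03, 0, 0, 0, 0, 0, -0.05, 0, 0, 0, 0, 0, -0.075, 0, 0, 0, 0, 0, -0.1, 0, 0, 0, 0, 0, -0.125, 0, 0, 0, 0, 0, -0.15, 0, 0, 0, 0, 0, -0.15, 0, 0, 0, 0, 0, -0.15, 0, 0, 0])

```text
t: 7.4
tool_pos: [0.6278, 0.1237, 0.2542]
tool_rot: [-2.071, -1.737, 0.465]
contact_force: [0.3, 0.4, -2.5]
opening: 0.0195
grip_force: 40.2
```

```bash
python3 - <<'E'
from h import *
Rt=toolR(frame(np.radians(-2),0))
print("to tray hover",delta(np.array([.606,.297,.23]),Rt)); o=ctrl.get_obs(); print(o["contact_force"],o["opening"],o["t"])
E
```

```text
to tray hover ([0.278, -0.0544, 0.078, -0.3326, -0.0235, -0.0873], array([0.606, 0.297, 0.23 ]), array([0.628, 0.124, 0.254]))
[ 0.32018375  0.41671107 -2.45775984] 0.01949382031858152 7.4
```

>>> apply_moves(rows=[0.028, -0.005, 0.008, -0.033, -0.002, -0.009, 0.056, -0.011, 0.016, -0.067, -0.005, -0.017, 0.083, -0.016, 0.023, -0.1, -0.007, -0.026, 0.111, -0.022, 0.031, -0.133, -0.009, -0.035, 0.139, -0.027, 0.039, -0.166, -0.012, -0.044, 0.167, -0.033, 0.047, -0.2, -0.014, -0.052, 0.195, -0.038, 0.055, -0.233, -0.016, -0.061, 0.222, -0.044, 0.062, -0.266, -0.019, -0.07, 0.25, -0.049, 0.07, -0.299, -0.021, -0.079, 0.278, -0.0544, 0.078, -0.3326, -0.0235, -0.0873, 0.278, -0.0544, 0.078, -0.3326, -0.0235, -0.0873, 0.278, -0.0544, 0.078, -0.3326, -0.0235, -0.0873])

```text
t: 8.6
tool_pos: [0.6047, 0.297, 0.2285]
tool_rot: [-2.258, -2.182, 0.005]
contact_force: [0.4, -0.1, -2.2]
opening: 0.0198
grip_force: 40.1
```

```bash
python3 - <<'E'
from h import *
np.set_printoptions(precision=4,suppress=True)
o=ctrl.get_obs(); print(o["tool_pos"],Ro.from_rotvec(o["tool_rot"]).as_matrix()[:,2],o["contact_force"],o["opening"])
s,d=ctrl.get_image("side"); cv2.imwrite("pics/p4.png",cv2.resize(s[130:320,160:320],None,fx=3,fy=3))
print(delta(np.array([.606,.297,.110]),toolR(frame(np.radians(-2),0))))
uv,X=cloud("side",d,(160,130,320,320)); c=s[uv[:,1],uv[:,0]].sum(1)
k=(abs(X[:,0]-.606)<.06)&(abs(X[:,1]-.297)<.07)&(X[:,2]>.06)&(X[:,2]<.22)
print("lowest z",np.percentile(X[k,2],[0,1,5]))
T=X[k]-o["tool_pos"]; f=T[(T[:,2]<-.07)]; print(np.percentile(f,[2,50,98],axis=0))
E
```

```text
[0.6047 0.297  0.2285] [-0.0036 -0.0013 -1.    ] [ 0.4474 -0.145  -2.1898] 0.01984922086557113
([0.001, 0.0018, 0.1981, -0.0018, 0.0007, 0.0], array([0.606, 0.297, 0.11 ]), array([0.605, 0.297, 0.229]))
lowest z [0.1277 0.1305 0.1338]
[[-0.0206 -0.0341 -0.0983]
 [-0.0117  0.0093 -0.0914]
 [ 0.0017  0.043  -0.0706]]
```

View pics/p4.png

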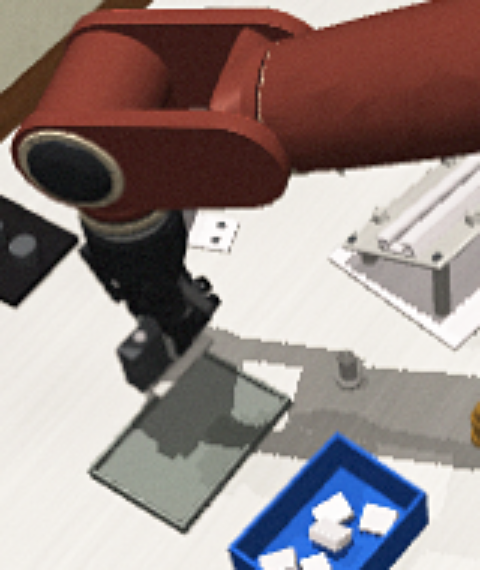

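The stop is held upright over the tray (block at (145,355), foot at (180,370)), and the tray below it is empty. I'll go down to about 8 mm above the floor, then continue slowly.

>>> apply_moves(rows=[0.001, 0.0018, 0.03, -0.0018, 0.0007, 0, 0.001, 0.0018, 0.06, -0.0018, 0.0007, 0, 0.001, 0.0018, 0.09, -0.0018, 0.0007, 0, 0.001, 0.0018, 0.12, -0.0018, 0.0007, 0, 0.001, 0.0018, 0.145, -0.0018, 0.0007, 0, 0.001, 0.0018, 0.17, -0.0018, 0.0007, 0, 0.001, 0.0018, 0.185, -0.0018, 0.0007, 0, 0.001, 0.0018, 0.192, -0.0018, 0.0007, 0, 0.001, 0.0018, 0.195, -0.0018, 0.0007, 0, 0.001, 0.0018, 0.195, -0.0018, 0.0007, 0, 0.001, 0.0018, 0.195, -0.0018, 0.0007, 0])

```text
t: 9.75
tool_pos: [0.6073, 0.2979, 0.1138]
tool_rot: [2.258, 2.181, 0.006]
contact_force: [-0.2, 0.9, -2.5]
opening: 0.0195
grip_force: 40.2
```

>>> apply_moves(rows=[0, 0, 0.003, 0, 0, 0, 0, 0, 0.005, 0, 0, 0, 0, 0, 0.007, 0, 0, 0, 0, 0, 0.007, 0, 0, 0])

```text
t: 10.15
tool_pos: [0.6066, 0.2976, 0.1083]
tool_rot: [2.259, 2.182, 0.003]
contact_force: [0.5, 0.1, -2.7]
opening: 0.0196
grip_force: 40.2
```

>>> apply_moves(rows=[0, 0, 0.002, 0, 0, 0, 0, 0, 0.004, 0, 0, 0, 0, 0, 0.004, 0, 0, 0, 0, 0, 0.004, 0, 0, 0])

```text
t: 10.55
tool_pos: [0.6068, 0.2976, 0.106]
tool_rot: [2.259, 2.182, 0.004]
contact_force: [-0.5, -0.0, -2.3]
opening: 0.0194
grip_force: 40.2
```

>>> apply_moves(rows=[0, 0, 0.002, 0, 0, 0, 0, 0, 0.003, 0, 0, 0, 0, 0, 0.003, 0, 0, 0])

```text
t: 10.85
tool_pos: [0.6067, 0.2976, 0.1042]
tool_rot: [2.259, 2.182, 0.003]
contact_force: [-0.4, -0.5, -2.1]
opening: 0.0195
grip_force: 40.2
```

>>> apply_moves(rows=[0, 0, 0.001, 0, 0, 0, 0, 0, 0.002, 0, 0, 0, 0, 0, 0.002, 0, 0, 0])

```text
t: 11.15
tool_pos: [0.6067, 0.2976, 0.103]
tool_rot: [2.259, 2.182, 0.003]
contact_force: [0.3, 0.3, -1.9]
opening: 0.0194
grip_force: 40.2
```

Force is still about −2 N, the stop's weight, so there is no contact yet. I'll keep going in 1 mm steps.

>>> apply_moves(rows=[0, 0, 0.0015, 0, 0, 0, 0, 0, 0.0015, 0, 0, 0, 0, 0, 0.0015, 0, 0, 0])

```text
t: 11.45
tool_pos: [0.6068, 0.2976, 0.1022]
tool_rot: [2.259, 2.182, 0.004]
contact_force: [0.1, 0.5, -1.7]
opening: 0.0197
grip_force: 40.2
```

>>> apply_moves(rows=[0, 0, 0.0015, 0, 0, 0, 0, 0, 0.0015, 0, 0, 0, 0, 0, 0.0015, 0, 0, 0])

```text
t: 11.75
tool_pos: [0.6069, 0.2976, 0.1021]
tool_rot: [2.259, 2.182, 0.004]
contact_force: [-3.2, -1.3, 4.9]
opening: 0.0198
grip_force: 41.1
```

>>> apply_moves(rows=[0, 0, 0.0015, 0, 0, 0, 0, 0, 0.0015, 0, 0, 0, 0, 0, 0.0015, 0, 0, 0])

```text
t: 12.05
tool_pos: [0.6071, 0.2977, 0.1021]
tool_rot: [2.259, 2.182, 0.004]
contact_force: [-4.9, -3.1, 9.6]
opening: 0.0195
grip_force: 41.5
```

Contact at TCP height 0.102 m, as predicted. I'll release and retreat straight up.

>>> apply_moves(rows=[0, 0, -0.001, 0, 0, 0, 0, 0, -0.001, 0, 0, 0, 0, 0, -0.001, 0, 0, 0, 0, 0, -0.001, 0, 0, 0, 0, 0, -0.001, 0, 0, 0, 0, 0, -0.001, 0, 0, 0, 0, 0, -0.001, 0, 0, 0], grip=0.8)

```text
t: 12.75
tool_pos: [0.6068, 0.2976, 0.1009]
tool_rot: [2.259, 2.182, 0.004]
contact_force: [0.2, 0.3, 0.1]
opening: 0.0683
grip_force: 0.0
```

>>> apply_moves(rows=[0, 0, -0.02, 0, 0, 0, 0, 0, -0.05, 0, 0, 0, 0, 0, -0.1, 0, 0, 0, 0, 0, -0.15, 0, 0, 0, 0, 0, -0.2, 0, 0, 0, 0, 0, -0.25, 0, 0, 0, 0, 0, -0.3, 0, 0, 0, 0, 0, -0.3, 0, 0, 0, 0, 0, -0.3, 0, 0, 0])

```text
t: 13.65
tool_pos: [0.6069, 0.2977, 0.2839]
tool_rot: [2.258, 2.181, 0.01]
contact_force: [-0.4, 0.1, -1.4]
opening: 0.0683
grip_force: 0.0
```

```bash
python3 - <<'E'
from h import *
np.set_printoptions(precision=4,suppress=True)
s,d=ctrl.get_image("side"); cv2.imwrite("pics/p5.png",cv2.resize(s[130:320,160:320],None,fx=3,fy=3))
uv,X=cloud("side",d,(160,180,300,320))
k=(abs(X[:,0]-.606)<.05)&(abs(X[:,1]-.297)<.07)&(X[:,2]>.025)&(X[:,2]<.1)
print(np.percentile(X[k],[2,50,98],axis=0)); t=X[k&(X[:,2]>.06)]; print(np.percentile(t,[2,50,98],axis=0),ctrl.get_obs()["contact_force"])
E
```

```text
[[0.5941 0.2496 0.0268]
 [0.5995 0.3007 0.0622]
 [0.6168 0.3416 0.0728]]
[[0.5944 0.2523 0.0609]
 [0.6049 0.2981 0.0684]
 [0.6175 0.3408 0.0731]] [-0.8785  0.3092  0.0291]
```

View pics/p5.png

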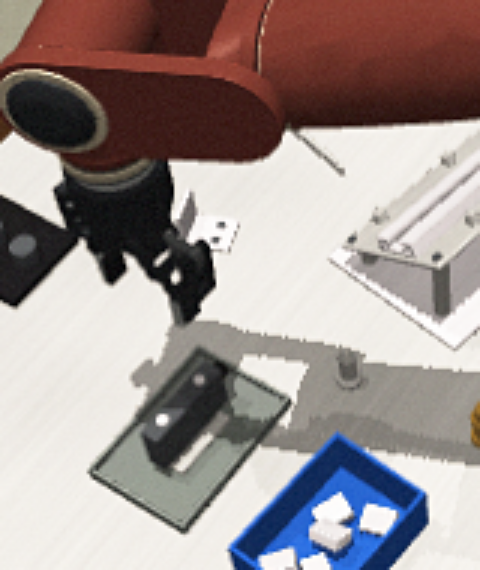

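The stop stands upright at (185,415), inside the tray rim. Its top is about 69 mm up and its centre is near (0.606, 0.297), with the gripper well clear.

```bash
python3 -c "
from station import ctrl
print(ctrl.finish_job())"
```

```text
the job is handed in; nothing more can be done
None
```

The stop was slid out of the open end of the track, lifted off and set upright in the far grey tray, then let go; the job was handed in at about 14 s, and no verdict came back.

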